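# Switch on the dispensing counter

## Task

Start up the clinic's dispensing counter: press down the single raised key on the power block first, then the key on the weighing scale, then the key on the label printer, each with a light touch. Each key should be well down and stays down by itself. Do not pick up, tip or shift the machines, and leave the pump bottle, jar, cup and tape roll where they stand.

Things in the scene. Friction and masses are not known exactly. Their poses are not given: they have to be found in the camera images.
- power_block: Loose black power block, 80 (x) by 180 (y) by 48 mm high, 0.5 to 1 kg, on four feet, two round grey sockets in its top at y = -65 and -20 mm. Origin: centre of its underside, on the counter; z up. Its one key lies in the top at x = 0, y = +55 mm.
- power_key (a joint): The power block's white bar-shaped key, 44 (x) by 22 (y) mm, its top 15 mm above the housing (63 mm above the counter) when up. Key travel in m: 0 = up (off, as at the start), grows as pressed, 0.008 = all the way. It starts to move at about 4 N, which rises to about 5.5 N at 0.005 and 6.5 N at 0.008. The key stays down where it is left and counts as down beyond 0.005.
- power_key_top (a point): Centre of the key's top face; sinks with the key. Pressed beyond its 8 mm, the whole key gives on a springy mount (7 N, rising by 2 N per mm, for 5 mm) and comes back from there.
- scale: Loose grey weighing scale, 190 (x) by 160 (y) by 40 mm high, 0.6 to 1.3 kg, with a round steel pan 116 mm across centred at x = +30 mm, its top 53 mm above the counter, and a small display at x = -65, y = +35 mm. Origin: centre of its underside, on the counter; z up. Its key lies in the top at x = -65, y = -45 mm.
- scale_key (a joint): The scale's white round key, 28 mm across, its top 15 mm above the housing (55 mm above the counter) when up. Key travel in m: 0 = up (off, as at the start), grows as pressed, 0.008 = all the way. It starts to move at about 4 N, which rises to about 5.5 N at 0.005 and 6.5 N at 0.008. The key stays down where it is left and counts as down beyond 0.005.
- scale_key_top (a point): Centre of the key's top face; sinks with the key. Pressed beyond its 8 mm, the whole key gives on a springy mount (7 N, rising by 2 N per mm, for 5 mm) and comes back from there.
- printer: Loose black label printer, 170 (x) by 130 (y) by 100 mm high, 0.65 to 1.35 kg, a blank white label sticking 45 mm out of its front (-x) face, a clear window (2 mm proud) over the paper roll in the rear of its top. Origin: centre of its underside, on the counter; z up. Its key lies in the top at x = -50 mm, y = 0.
- printer_key (a joint): The printer's white square key, 26 by 26 mm, its top 15 mm above the housing (115 mm above the counter) when up. Key travel in m: 0 = up (off, as at the start), grows as pressed, 0.008 = all the way. It starts to move at about 4 N, which rises to about 5.5 N at 0.005 and 6.5 N at 0.008. The key stays down where it is left and counts as down beyond 0.005.
- printer_key_top (a point): Centre of the key's top face; sinks with the key. Pressed beyond its 8 mm, the whole key gives on a springy mount (7 N, rising by 2 N per mm, for 5 mm) and comes back from there.
- pump_bottle: Bystander: loose clear pump bottle, 60 mm across, 138 mm high, beyond the machines. Origin: centre of its underside.
- jar: Bystander: loose glass jar with a steel lid, 72 mm across, 85 mm high, beyond the machines. Origin: centre of its underside.
- cup: Bystander: loose white paper cup, 68 mm across, 75 mm high, to one side of the machines. Origin: centre of its underside.
- tape_roll: Bystander: loose roll of grey tape lying flat, 64 mm across, 25 mm high, to one side of the machines. Origin: centre of its underside.
There are look-alikes about, which are no part of the job. What is shaped like the power_block but purple is not meant.

How it is judged:
On the way, in this order (a step that is already met when the one before it is completed fails the run):
1. the power block's key is down (value of joint power_key above 0.005 m), for 0.05 s.
2. the scale's key is down (value of joint scale_key above 0.005 m), for 0.05 s.
3. the label printer's key is down (value of joint printer_key above 0.005 m), for 0.05 s.
At the end, for the whole second after the job is handed in: All three keys are down by more than 5 of their 8 mm; each machine stands upright within 15 mm, and each bystander upright within 20 mm, of where it began, at rest (value of joint each of power_key, scale_key, printer_key above 0.005 m and distance of each of power_block, scale, printer from where it was at the start of the episode below 0.015 m and distance of each of pump_bottle, jar, cup, tape_roll from where it was at the start of the episode below 0.02 m and angle between each of power_block, scale, printer, pump_bottle, jar, cup, tape_roll's own z axis and vertical below 0.1 rad and linear speed of each of power_block, scale, printer, pump_bottle, jar, cup, tape_roll below 0.02 m/s); the robot touches nothing.
It fails at once if the scale's key goes down (5 mm) before the power block's (value of joint scale_key above 0.005 m and value of joint power_key below 0.005 m).
It fails at once if the printer's key goes down (5 mm) before the scale's (value of joint printer_key above 0.005 m and value of joint scale_key below 0.005 m).
It fails at once if a machine is pushed harder than 20 N (contact force between any of the fingers, the arm and power_block above 20 N or contact force between any of the fingers, the arm and scale above 20 N or contact force between any of the fingers, the arm and printer above 20 N).
It fails at once if a machine is lifted by more than 10 mm, shifted by more than 15 mm or tipped (0.15 rad) (height (world z) of any of power_block, scale, printer above 0.01 m or distance of any of power_block, scale, printer from where it was at the start of the episode above 0.015 m or angle between any of power_block, scale, printer's own z axis and vertical above 0.15 rad).
It fails at once if a bystander is moved by more than 20 mm or tipped over (0.3 rad) (distance of any of pump_bottle, jar, cup, tape_roll from where it was at the start of the episode above 0.02 m or angle between any of pump_bottle, jar, cup, tape_roll's own z axis and vertical above 0.3 rad).
It also fails if it takes over 67 s, if anything falls off the work surface, if the arm or the gripper's body presses on something with over 40 N, if the wrist force passes 120 N, or if a joint passes its speed limit or range.

## Robot

A 6-joint arm with a two-finger parallel gripper is mounted at the origin on the work surface. World frame = base frame: x ahead of the robot, y to its left, z up, the work surface at z = 0. Lengths are in m, angles in rad, forces in N, time in s.
With the tool pointing down it reaches from about 0.25 to 0.725 m from the base axis. Payload 9.7 kg.
Tool frame: the origin (TCP) lies at the very end of the fingers, on their centre line; the grasp point (between the pads) lies 19 mm behind it; z points along the fingers, y is the line along which they close (so a half turn about z gives the same grasp; the last joint's range is limited). The gripper opens to 85 mm and grips with 20 to 120 N. Pads are 22 mm wide; open, the fingers measure 114 mm over their backs; the gripper's body (76 mm by 85 mm) begins 54 mm behind the grasp point. The pads swing forward as they close: fully open they stand 13 mm farther back than shut.
Start: joints at [-1.144, 0.087, 0.176, 1.66, 0, 1.571], TCP at [0.228, -0.501, 0.2] pointing down, gripper open.
Joint ranges: [-3.13, 3.13], [-0.85, 1.81], [-1.15, 1.24], [-2.2, 2.28], [-1.44, 1.52], [-3.14, 3.14]. Speed limits (rad/s): [2.22, 2.22, 2.57, 3.14, 3.14, 3.14].

## Interface

Orientations are given as a unit quaternion [x, y, z, w].
In Python, from bench import robot gives the robot as it stands.
- The arm moves only by the tool apply_moves, never from a script. Its argument "deltas" is a list of rows, each a list of 7 numbers: the closure, from 0 (fully open) to 1 (shut), then the shift along the tool's x, y, z in m, then the turn, a rotation vector about the tool's x, y, z in degrees. A call has 1 to 20 rows; each row is the pose to reach, as a shift and turn from the pose commanded when the call began, along the tool's axes at that moment; what a row does not reach only later rows make up. A row lasts 1/10 s, in which the tool goes at most 50 mm and 8.59 degrees, less where a joint would pass 70% of its speed; a pose out of reach is approached as far as the arm can. A call with a gripper value outside its range is refused whole. The fingers move at their own pace and stop on an object; "newtons" is the grip in N (left out, the last holds). Time passes only in rows, so rows that repeat a pose let the fingers close. It gives the time, the measured TCP pose, the force, the opening and the grip force at its end, in the units of the state.
- robot.state(): the state, without advancing time (a new reading comes with each control period).
- robot.read_camera(name): name is "side" or "top"; returns a dict with "color" (400x640x3 uint8, red, green, blue), "range_z" (400x640 float32, m along the optical axis (not along the pixel's ray), 0 where there is no reading), "fx", "fy", "cx", "cy" (pixels), "k1" (the pictures are not rectified: a ray, as slopes to the right and down, at radius r is drawn at 1 + k1 r^2 times it, then the intrinsics apply), "eye" and "rotation" of the camera in the world. Camera axes: x right, y down, z forward; pixel columns grow to the right and rows downward; lengths in m; the calibration is good to about 2 mm. A picture is of the moment at which its call begins.
- robot.job_done(): hands the job in; it is judged then, once.
The state is a dict: "time": time; "qpos": joint angles; "dq": joint speeds; "tau": joint torques, N m; "ee_pos": TCP position; "orientation": TCP orientation; "ft_force": force on the tool from outside, world axes, zero at the start; "ft_torque": the same for the moment, N m; "finger_gap": finger opening in m; "grasp_force": force on a finger pad.
Only numpy, scipy, OpenCV 4.12 (cv2) and the standard library are available. Lean on these libraries where they do the work, as an engineer would, in place of code of your own. Each camera call takes 0.05 s, during which the arm holds its last target. There are 200 camera calls.

## Working session

There is one attempt and no reset: what is moved stays moved. The work goes in short steps, Python scripts to look and compute and a tool call to move; the robot and the scene stay as the last step left them, time stands still between calls to the robot, and variables do not carry over. Pictures are saved under pics/ and viewed, at most 10 in all, crops included, and the job is handed in when it is done.

Besides the shell and the picture viewer there is one more tool, called after "Request:" as a command line: name --pt "numbers of a row" for each row, then --argument value for the rest. apply_moves: Moves the arm, as the interface text tells. Its arguments: {"type":"object","properties":{"deltas":{"type":"array","items":{"type":"array","items":{"type":"number"}}},"newtons":{"type":"number"}},"required":["deltas"]}

```bash
mkdir -p pics
cat > h.py <<'E'
import numpy as np, cv2
from bench import robot
def shot(n,tag):
    d=robot.read_camera(n); np.savez('%s.npz'%tag,**d)
    cv2.imwrite('pics/%s.png'%tag,d['color'][:,:,::-1]); return d
def world(d,u,v,z=None):
    p=np.array([(u-d['cx'])/d['fx'],(v-d['cy'])/d['fy']]);s=p.copy()
    for _ in range(20): s=p/(1+d['k1']*(s@s))
    r=d['rotation']@np.array([s[0],s[1],1.])
    t=d['range_z'][int(round(v)),int(round(u))] if z is None else (z-d['eye'][2])/r[2]
    return d['eye']+t*r
E
python3 - <<'E'
from h import *
for n in('top','side'):
    d=shot(n,n+'0'); print(n,d['eye'],d['rotation'].round(3).tolist(),d['fx'],d['k1'])
s=robot.state();print(s['time'],s['ee_pos'],s['orientation'],s['finger_gap'],s['ft_force'])
E
```

```text
top [3.72370647e-01 1.20168940e-04 1.13070178e+00] [0.714, -0.698, 0.044, -0.044] 388.9282271779321 -0.041499721343233625
side [ 0.37457401 -0.94237733  1.29427562] [0.939, -0.077, 0.022, -0.335] 434.95718483277335 -0.04915564302476998
0.1 [ 0.22756635 -0.50041783  0.19906569] [ 9.77320532e-01  2.11764521e-01 -1.33603415e-04 -5.89824733e-04] 0.08529789063469825 [ 0.15555983  0.68724705 -0.14657243]
```

View pics/top0.png

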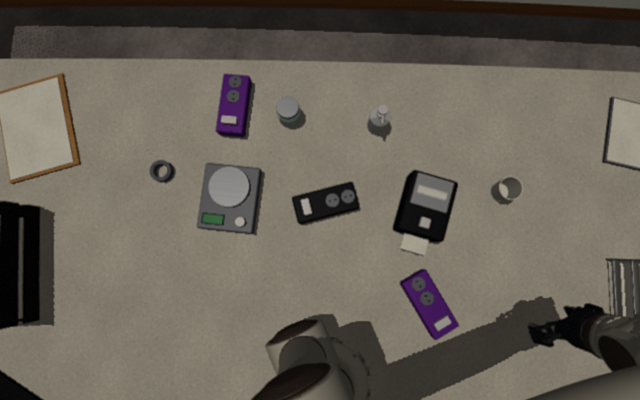

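View pics/side0.png

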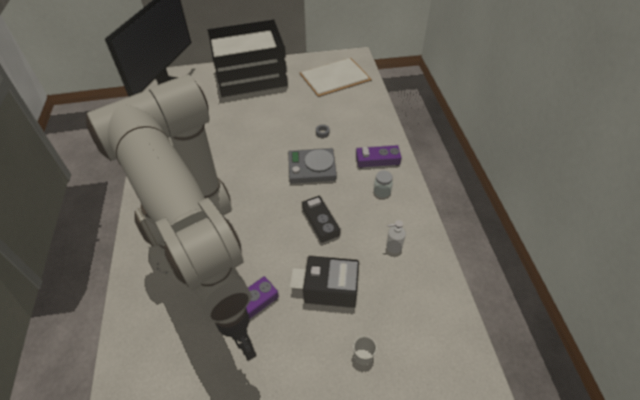

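The top view shows the black block with its key at about (306,206), the scale's key at (239,222) and the printer's key at (425,223). Both purple look-alikes are separate from these. I'll enlarge the keys next.

Run:
```python
from h import *
d=np.load('top0.npz')
c=d['color'][:,:,::-1]
t=[cv2.resize(c[v-20:v+20,u-20:u+20],None,fx=6,fy=6,interpolation=cv2.INTER_CUBIC) for u,v in((306,206),(239,222),(425,223))]
cv2.imwrite('pics/crop.png',np.hstack(t))
for (u,v,z) in((306,206,.063),(239,222,.055),(425,223,.115)):
    # bright blob centroid near
    w=c[v-12:v+13,u-12:u+13].min(2); m=(w>150).astype('uint8')
    n,l,st,ce=cv2.connectedComponentsWithStats(m); k=1+np.argmax(st[1:,4])
    U,V=ce[k]+[u-12,v-12]; print(U,V,st[k],world(d,U,V,z),world(d,U,V))
```

```text
Traceback (most recent call last):
  File "h.py", line 9, in world
    r=d['rotation']@np.array([s[0],s[1],1.])
      ~~~~~~~~~~~~~^~~~~~~~~~~~~~~~~~~~~~~~~
ValueError: matmul: Input operand 1 has a mismatch in its core dimension 0, with gufunc signature (n?,k),(k,m?)->(n?,m?) (size 3 is different from 4)
```

View pics/crop.png

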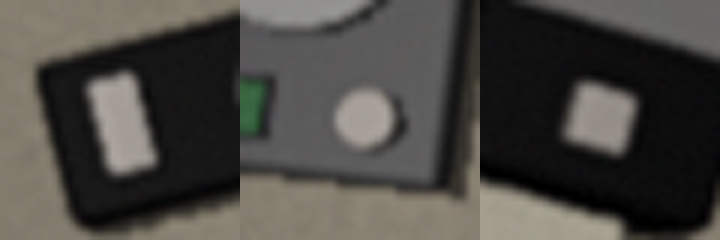

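The crop gives key centres, in full-picture pixels, of about (305.7,206.1) for power, (239.4,221.3) for the scale and (424.8,222.3) for the printer. The camera rotation is a quaternion, so I'll fix the helper.

```bash
sed -i "s/r=d\['rotation'\]@/r=R.from_quat(d['rotation']).as_matrix()@/; 1a from scipy.spatial.transform import Rotation as R" h.py
cat > go.py <<'E'
from h import *
# shift in tool axes from the present pose to world target(s)
def shift(t):
    s=robot.state(); return R.from_quat(s['orientation']).inv().apply(np.array(t)-s['ee_pos']).round(4)
E
python3 - <<'E'
from go import *
d=np.load('top0.npz');e=np.load('side0.npz')
for (U,V,z) in((305.7,206.1,.063),(239.4,221.3,.055),(424.8,222.3,.115)):
    p=world(d,U,V,z); print(p.round(4),world(d,U,V).round(4))
    print(shift([p[0],p[1],.2]))
for (u,v,z) in((316,202,.063),(296,169.5,.055),(316,271,.115)): print('side',world(e,u,v,z).round(3))
for (u,v) in((389,107),(290,100),(510,180)): print(world(d,u,v).round(3))
print(R.from_quat(robot.state()['orientation']).as_matrix().round(3))
E
```

```text
[0.4909 0.0644 0.063 ] [0.4911 0.0645 0.0606]
[ 4.735e-01 -4.051e-01 -4.000e-04]
[0.4452 0.2477 0.055 ] [0.4449 0.2469 0.0583]
[ 5.077e-01 -5.909e-01 -2.000e-04]
[ 0.4494 -0.252   0.115 ] [ 0.4494 -0.2522  0.1144]
[ 0.3047 -0.1343 -0.0008]
side [0.497 0.058 0.063]
side [0.445 0.24  0.055]
side [ 0.451 -0.258  0.115]
[ 0.807 -0.176 -0.002]
[0.786 0.116 0.088]
[ 0.58  -0.515  0.048]
[[ 0.91   0.414 -0.001]
 [ 0.414 -0.91   0.001]
 [-0.    -0.001 -1.   ]]
```

Request:
apply_moves --pt "1 0.036 -0.031 0 0 0 -6" --pt "1 0.073 -0.062 0 0 0 -12" --pt "1 0.109 -0.093 0 0 0 -18" --pt "1 0.146 -0.125 0 0 0 -24" --pt "1 0.182 -0.156 0 0 0 -30" --pt "1 0.219 -0.187 0 0 0 -36" --pt "1 0.255 -0.218 0 0 0 -42" --pt "1 0.291 -0.249 0 0 0 -48" --pt "1 0.328 -0.28 0 0 0 -54" --pt "1 0.364 -0.312 0 0 0 -60" --pt "1 0.401 -0.343 0 0 0 -66" --pt "1 0.437 -0.374 0 0 0 -72" --pt "1 0.473 -0.405 0 0 0 -75" --pt "1 0.473 -0.405 0.04 0 0 -75" --pt "1 0.473 -0.405 0.08 0 0 -75" --pt "1 0.473 -0.405 0.11 0 0 -75" --pt "1 0.473 -0.405 0.11 0 0 -75" --pt "1 0.473 -0.405 0.11 0 0 -75" --newtons 20

```text
time: 1.9
ee_pos: [0.4904, 0.0638, 0.0902]
orientation: [0.646, 0.763, -0.0, -0.0]
ft_force: [0.5, 0.1, 0.3]
finger_gap: 0.0003
grasp_force: 0.0
```

Run:
```python
from go import *
d=shot('side','side1');t=shot('top','top1')
a=cv2.resize(d['color'][140:290,250:370,::-1],None,fx=4,fy=4,interpolation=cv2.INTER_CUBIC)[:600,:400]
b=cv2.resize(t['color'][170:270,250:350,::-1],None,fx=4,fy=4,interpolation=cv2.INTER_CUBIC)
cv2.imwrite('pics/c1.png',np.hstack([a[:400],b]))
print(shift([.4909,.0644,.065]))
```

```text
[ 0.0007 -0.0006  0.0268]
```

View pics/c1.png

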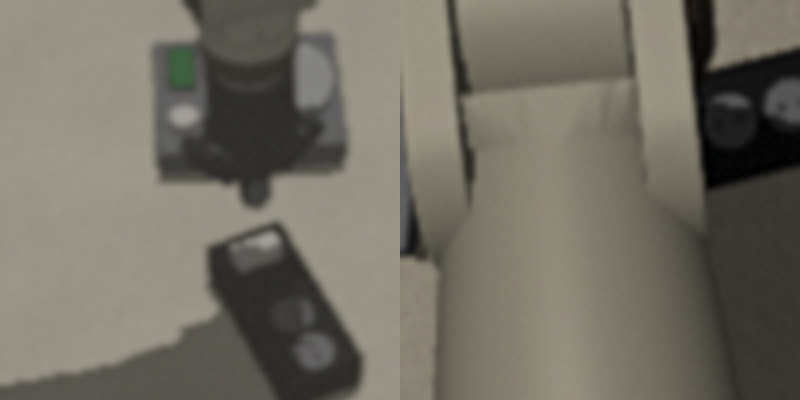

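Run:
```python
from go import *
d=np.load('side1.npz')
def proj(p):
    q=R.from_quat(d['rotation']).inv().apply(np.array(p)-d['eye']);s=q[:2]/q[2];s=s*(1+d['k1']*(s@s))
    return np.array([s[0]*d['fx']+d['cx'],s[1]*d['fy']+d['cy']])
c=lambda p:((proj(p)-[250,140])*4).round(0)
print('tip',c([.4904,.0638,.0902]),'key',c([.4909,.0644,.063]),c([.4909,.0644,.055]))
print(world(d,314-.4,201-.4,.063),world(d,314-.4,201-.4))
for v in range(184,206,1): print(v,d['range_z'][v,314], world(d,314,v).round(3))
```

```text
tip [255. 225.] key [256. 243.] [256. 249.]
[0.48975001 0.06585096 0.063     ] [0.48941012 0.06287563 0.06663355]
184 1.5179609 [0.493 0.061 0.159]
185 1.515619 [0.492 0.057 0.159]
186 1.514941 [0.492 0.054 0.157]
187 1.5184745 [0.492 0.053 0.152]
188 1.5233393 [0.492 0.054 0.146]
189 1.5256474 [0.491 0.053 0.142]
190 1.5317094 [0.491 0.054 0.136]
191 1.5353132 [0.491 0.054 0.131]
192 1.6975907 [0.503 0.156 0.005]
193 1.6960157 [0.502 0.152 0.004]
194 1.6939821 [0.502 0.148 0.003]
195 1.6940285 [0.501 0.145 0.   ]
196 1.6898508 [0.5   0.139 0.001]
197 1.6261697 [0.495 0.095 0.048]
198 1.616239 [0.494 0.086 0.053]
199 1.5996486 [0.492 0.073 0.063]
200 1.6025175 [0.492 0.072 0.059]
201 1.5904776 [0.491 0.062 0.066]
202 1.5895346 [0.49  0.058 0.064]
203 1.5845126 [0.489 0.052 0.066]
204 1.588575 [0.489 0.052 0.06 ]
205 1.5975455 [0.489 0.055 0.051]
```

Run:
```python
from go import *
d=shot('side','side2');s=robot.state();print(s['time'],s['ee_pos'],s['qpos'],s['ft_force'],s['finger_gap'])
for v in range(186,204,1): print(v,d['range_z'][v,314].round(3), world(d,314,v).round(3))
e=np.load('side0.npz')
for v in range(340,362,3): print(v,[world(e,u,v).round(3).tolist() for u in (246,250,254)])
```

```text
2.05 [0.49170101 0.06382181 0.09182262] [ 1.29057797e-01 -5.93669938e-02 -1.80085252e-01  1.44708528e+00
  2.90694408e-05  1.53514704e+00] [-0.07275459 -0.42374148  0.88506994] 0.00019321377457818284
186 1.515 [0.492 0.054 0.157]
187 1.527 [0.492 0.059 0.146]
188 1.523 [0.492 0.054 0.147]
189 1.531 [0.492 0.057 0.138]
190 1.529 [0.491 0.053 0.137]
191 1.537 [0.491 0.055 0.13 ]
192 1.713 [ 0.504  0.166 -0.006]
193 1.705 [ 0.503  0.157 -0.003]
194 1.698 [ 0.502  0.15  -0.   ]
195 1.695 [ 0.501  0.145 -0.   ]
196 1.694 [ 0.501  0.142 -0.002]
197 1.622 [0.495 0.093 0.051]
198 1.624 [0.495 0.091 0.047]
199 1.604 [0.493 0.076 0.06 ]
200 1.593 [0.491 0.066 0.066]
201 1.594 [0.491 0.064 0.063]
202 1.59 [0.49  0.058 0.064]
203 1.585 [0.489 0.053 0.065]
340 [[0.249, -0.526, 0.307], [0.258, -0.528, 0.308], [0.234, -0.4, -0.002]]
343 [[0.375, -0.942, 1.294], [0.262, -0.552, 0.349], [0.233, -0.411, 0.002]]
346 [[0.253, -0.557, 0.347], [0.262, -0.558, 0.346], [0.233, -0.421, 0.002]]
349 [[0.253, -0.564, 0.348], [0.26, -0.559, 0.332], [0.268, -0.559, 0.326]]
352 [[0.251, -0.566, 0.335], [0.258, -0.563, 0.323], [0.266, -0.56, 0.312]]
355 [[0.249, -0.569, 0.324], [0.255, -0.561, 0.3], [0.264, -0.562, 0.3]]
358 [[0.246, -0.569, 0.307], [0.254, -0.568, 0.3], [0.23, -0.458, 0.003]]
361 [[0.206, -0.463, 0.001], [0.218, -0.463, -0.002], [0.229, -0.465, -0.001]]
```

Both cameras agree on the key position to about 2 mm. The drawn fingertip looks higher than the reported TCP, so I'll go down in small steps and watch the force.

Request:
apply_moves --pt "1 0 0 0.01 0 0 0" --pt "1 0 0 0.02 0 0 0" --pt "1 0 0 0.024 0 0 0" --pt "1 0 0 0.024 0 0 0" --pt "1 0 0 0.024 0 0 0"

```text
time: 2.55
ee_pos: [0.4905, 0.0638, 0.0656]
orientation: [0.646, 0.763, -0.0, -0.0]
ft_force: [0.2, 0.4, 0.5]
finger_gap: -0.0002
grasp_force: 0.0
```

Request:
apply_moves --pt "1 0 0 0.001 0 0 0" --pt "1 0 0 0.002 0 0 0" --pt "1 0 0 0.003 0 0 0" --pt "1 0 0 0.004 0 0 0" --pt "1 0 0 0.004 0 0 0" --pt "1 0 0 0.004 0 0 0"

```text
time: 3.15
ee_pos: [0.4906, 0.0638, 0.0617]
orientation: [0.646, 0.763, -0.0, -0.0]
ft_force: [-1.1, -0.2, 0.3]
finger_gap: 0.0006
grasp_force: 0.0
```

Run:
```python
from go import *
d=shot('side','side3');s=robot.state();print(s['time'],s['ee_pos'],s['ft_force'])
cv2.imwrite('pics/c3.png',cv2.resize(d['color'][150:250,260:380,::-1],None,fx=6,fy=6,interpolation=cv2.INTER_CUBIC))
```

```text
3.2 [0.49059704 0.06379823 0.06173469] [-0.09548674 -0.42176534  0.13346433]
```

View pics/c3.png

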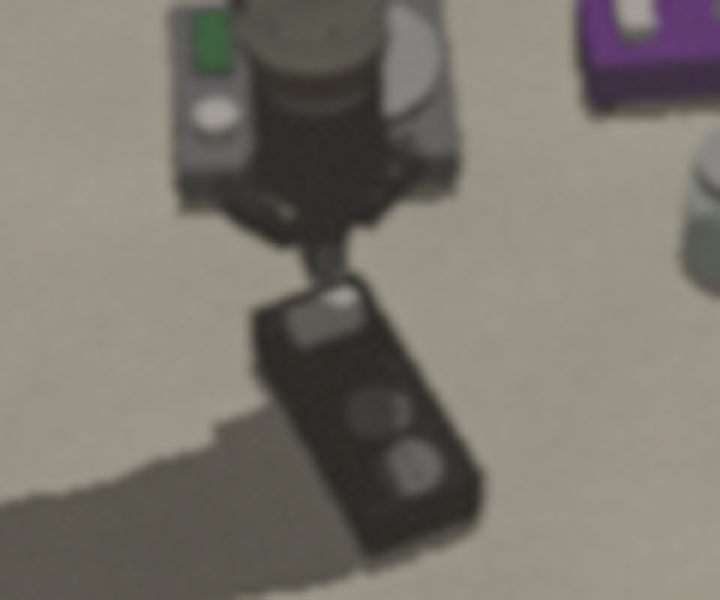

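The tip is still visibly above the key (tip at picture pixel about (314,197), key at (315,201)) and there is no force. I'll check where it is by range.

Run:
```python
from go import *
d=np.load('side3.npz')
for v in range(185,206): print(v,[world(d,u,v).round(3).tolist() for u in (312,314,316)], d['color'][v,314])
```

```text
185 [[0.485, 0.052, 0.166], [0.494, 0.068, 0.146], [0.498, 0.047, 0.168]] [48 46 44]
186 [[0.484, 0.047, 0.166], [0.494, 0.072, 0.137], [0.498, 0.049, 0.161]] [50 47 44]
187 [[0.484, 0.049, 0.158], [0.493, 0.061, 0.144], [0.499, 0.057, 0.147]] [48 46 42]
188 [[0.485, 0.055, 0.147], [0.492, 0.058, 0.142], [0.499, 0.057, 0.142]] [47 45 42]
189 [[0.484, 0.053, 0.143], [0.492, 0.056, 0.139], [0.499, 0.055, 0.138]] [48 46 42]
190 [[0.484, 0.05, 0.141], [0.492, 0.057, 0.132], [0.498, 0.052, 0.137]] [52 50 47]
191 [[0.484, 0.05, 0.136], [0.492, 0.059, 0.125], [0.499, 0.058, 0.124]] [60 60 56]
192 [[0.484, 0.057, 0.122], [0.491, 0.052, 0.127], [0.5, 0.065, 0.111]] [63 62 59]
193 [[0.484, 0.053, 0.122], [0.491, 0.056, 0.117], [0.499, 0.06, 0.111]] [63 62 59]
194 [[0.484, 0.059, 0.109], [0.491, 0.052, 0.116], [0.499, 0.063, 0.102]] [63 62 58]
195 [[0.484, 0.062, 0.101], [0.491, 0.054, 0.108], [0.499, 0.06, 0.1]] [63 62 59]
196 [[0.484, 0.057, 0.1], [0.49, 0.05, 0.107], [0.503, 0.1, 0.046]] [63 62 59]
197 [[0.484, 0.058, 0.094], [0.491, 0.057, 0.094], [0.503, 0.094, 0.048]] [65 64 60]
198 [[0.487, 0.091, 0.049], [0.494, 0.09, 0.048], [0.5, 0.076, 0.063]] [91 88 84]
199 [[0.487, 0.088, 0.047], [0.493, 0.076, 0.06], [0.5, 0.073, 0.061]] [118 114 109]
200 [[0.484, 0.071, 0.062], [0.492, 0.071, 0.06], [0.499, 0.071, 0.059]] [111 107 102]
201 [[0.484, 0.066, 0.061], [0.491, 0.061, 0.066], [0.498, 0.062, 0.064]] [96 93 88]
202 [[0.483, 0.056, 0.068], [0.49, 0.057, 0.065], [0.498, 0.059, 0.062]] [93 90 86]
203 [[0.482, 0.051, 0.069], [0.49, 0.056, 0.061], [0.497, 0.055, 0.061]] [94 91 86]
204 [[0.482, 0.055, 0.058], [0.49, 0.056, 0.055], [0.497, 0.057, 0.052]] [94 90 86]
205 [[0.481, 0.05, 0.059], [0.489, 0.053, 0.054], [0.497, 0.056, 0.048]] [87 84 79]
```

The real tip is about 33 mm above the reported TCP, but laterally it's right. I'll continue down, and finish under force watch.

Request:
apply_moves --pt "1 0 0 0.005 0 0 0" --pt "1 0 0 0.01 0 0 0" --pt "1 0 0 0.015 0 0 0" --pt "1 0 0 0.02 0 0 0" --pt "1 0 0 0.02 0 0 0" --pt "1 0 0 0.02 0 0 0"

```text
time: 3.8
ee_pos: [0.4905, 0.0638, 0.0415]
orientation: [0.646, 0.763, -0.0, -0.0]
ft_force: [1.1, -0.3, -0.5]
finger_gap: 0.0
grasp_force: 0.0
```

Request:
apply_moves --pt "1 0 0 0.001 0 0 0" --pt "1 0 0 0.002 0 0 0" --pt "1 0 0 0.003 0 0 0" --pt "1 0 0 0.004 0 0 0" --pt "1 0 0 0.004 0 0 0"

```text
time: 4.3
ee_pos: [0.4905, 0.0638, 0.0375]
orientation: [0.646, 0.763, -0.0, -0.0]
ft_force: [-0.5, 0.1, 0.5]
finger_gap: 0.0005
grasp_force: 0.0
```

Request:
apply_moves --pt "1 0 0 0.001 0 0 0" --pt "1 0 0 0.002 0 0 0" --pt "1 0 0 0.003 0 0 0" --pt "1 0 0 0.004 0 0 0" --pt "1 0 0 0.004 0 0 0"

```text
time: 4.8
ee_pos: [0.4905, 0.0638, 0.0335]
orientation: [0.646, 0.763, -0.0, -0.0]
ft_force: [0.9, -0.1, -0.0]
finger_gap: -0.0001
grasp_force: 0.0
```

Request:
apply_moves --pt "1 0 0 0.001 0 0 0" --pt "1 0 0 0.002 0 0 0" --pt "1 0 0 0.003 0 0 0" --pt "1 0 0 0.003 0 0 0"

```text
time: 5.2
ee_pos: [0.4906, 0.0638, 0.0308]
orientation: [0.646, 0.763, 0.0, 0.0]
ft_force: [-0.1, 0.9, 1.6]
finger_gap: 0.0001
grasp_force: 0.9
```

Request:
apply_moves --pt "1 0 0 0.001 0 0 0" --pt "1 0 0 0.002 0 0 0" --pt "1 0 0 0.003 0 0 0" --pt "1 0 0 0.003 0 0 0"

```text
time: 5.6
ee_pos: [0.4907, 0.0638, 0.0277]
orientation: [0.646, 0.763, 0.0, 0.0]
ft_force: [-0.9, 0.2, 3.7]
finger_gap: -0.0001
grasp_force: 1.8
```

Request:
apply_moves --pt "1 0 0 0.001 0 0 0" --pt "1 0 0 0.002 0 0 0" --pt "1 0 0 0.003 0 0 0" --pt "1 0 0 0.003 0 0 0"

```text
time: 6.0
ee_pos: [0.4906, 0.0638, 0.0247]
orientation: [0.646, 0.763, 0.0, 0.0]
ft_force: [-0.8, -0.4, 3.8]
finger_gap: 0.0003
grasp_force: 2.1
```

Request:
apply_moves --pt "1 0 0 0.001 0 0 0" --pt "1 0 0 0.002 0 0 0" --pt "1 0 0 0.003 0 0 0" --pt "1 0 0 0.003 0 0 0"

```text
time: 6.4
ee_pos: [0.4908, 0.0638, 0.0221]
orientation: [0.646, 0.763, 0.0, 0.0]
ft_force: [-2.7, -0.4, 8.9]
finger_gap: 0.0
grasp_force: 4.6
```

Request:
apply_moves --pt "1 0 0 -0.01 0 0 0" --pt "1 0 0 -0.04 0 0 0" --pt "1 0 0 -0.08 0 0 0" --pt "1 0 0 -0.08 0 0 0" --pt "1 0 0 -0.08 0 0 0"

```text
time: 6.9
ee_pos: [0.4912, 0.0639, 0.1024]
orientation: [0.646, 0.763, 0.001, 0.001]
ft_force: [-0.8, -0.2, 0.3]
finger_gap: 0.0005
grasp_force: 0.0
```

Run:
```python
from go import *
d=shot('side','side4');s=robot.state();print(s['time'],s['ee_pos'],s['ft_force'],s['qpos'])
for v in range(198,208): print(v,[world(d,u,v).round(3).tolist() for u in (312,314,316)])
print(shift([.4452,.2477,.1]))
```

```text
6.95 [0.49048765 0.06380026 0.10127906] [ 0.53944888 -0.11774694 -0.42719802] [ 1.29344619e-01 -5.95166541e-02 -1.62023840e-01  1.46864250e+00
  6.72188642e-06  1.53515617e+00]
198 [[0.488, 0.095, 0.043], [0.495, 0.093, 0.045], [0.502, 0.091, 0.045]]
199 [[0.486, 0.084, 0.051], [0.494, 0.084, 0.05], [0.501, 0.084, 0.049]]
200 [[0.486, 0.081, 0.049], [0.492, 0.073, 0.057], [0.499, 0.072, 0.057]]
201 [[0.485, 0.073, 0.053], [0.492, 0.071, 0.054], [0.499, 0.067, 0.058]]
202 [[0.484, 0.071, 0.05], [0.491, 0.062, 0.06], [0.498, 0.063, 0.056]]
203 [[0.483, 0.063, 0.053], [0.491, 0.065, 0.05], [0.498, 0.059, 0.055]]
204 [[0.482, 0.056, 0.057], [0.49, 0.059, 0.052], [0.497, 0.058, 0.052]]
205 [[0.482, 0.052, 0.055], [0.489, 0.055, 0.05], [0.497, 0.056, 0.048]]
206 [[0.481, 0.05, 0.053], [0.489, 0.055, 0.045], [0.496, 0.052, 0.047]]
207 [[0.481, 0.051, 0.046], [0.488, 0.048, 0.048], [0.495, 0.047, 0.048]]
[ 0.1888 -0.0145  0.0013]
```

The power key's top now reads about 55 mm, so it's down. Next is the scale.

Request:
apply_moves --pt "1 0.04 -0.003 0 0 0 0" --pt "1 0.08 -0.006 0 0 0 0" --pt "1 0.12 -0.009 0 0 0 0" --pt "1 0.16 -0.012 0 0 0 0" --pt "1 0.189 -0.015 0 0 0 0" --pt "1 0.189 -0.015 0 0 0 0" --pt "1 0.189 -0.015 0.03 0 0 0" --pt "1 0.189 -0.015 0.06 0 0 0" --pt "1 0.189 -0.015 0.07 0 0 0" --pt "1 0.189 -0.015 0.07 0 0 0" --pt "1 0.189 -0.015 0.07 0 0 0"

```text
time: 8.05
ee_pos: [0.4451, 0.2476, 0.0324]
orientation: [0.647, 0.763, 0.0, 0.0]
ft_force: [-0.8, -0.4, 0.3]
finger_gap: 0.0002
grasp_force: 0.0
```

Run:
```python
from go import *
d=shot('side','side5');s=robot.state();print(s['time'],s['ee_pos'],s['ft_force'],s['qpos'][5])
cv2.imwrite('pics/c5.png',cv2.resize(d['color'][120:220,250:370,::-1],None,fx=6,fy=6,interpolation=cv2.INTER_CUBIC))
```

```text
8.1 [0.44545473 0.247825   0.03296795] [-0.08772952  0.25759663  0.06202372] 1.9139392025282707
```

View pics/c5.png

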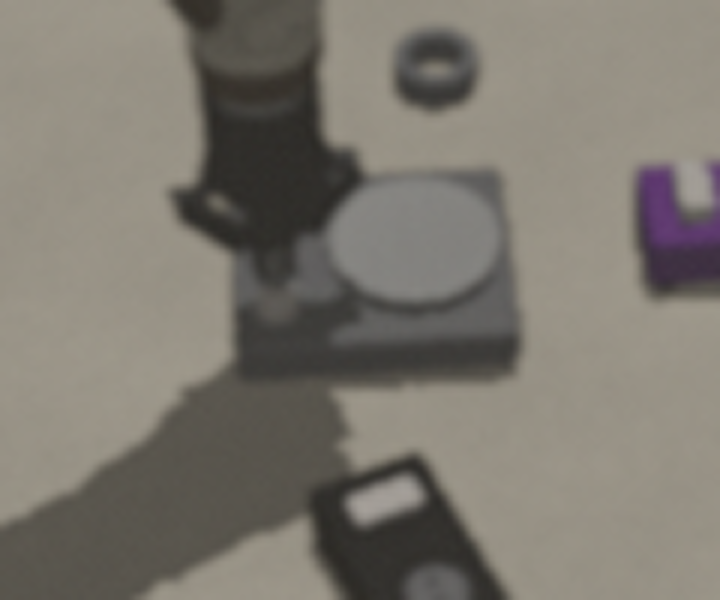

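The tip at crop (276,275) is just above the scale key at (277,300), and the power key is low. I'll press.

Request:
apply_moves --pt "1 0 0 0.002 0 0 0" --pt "1 0 0 0.004 0 0 0" --pt "1 0 0 0.006 0 0 0" --pt "1 0 0 0.008 0 0 0" --pt "1 0 0 0.01 0 0 0" --pt "1 0 0 0.012 0 0 0" --pt "1 0 0 0.012 0 0 0"

```text
time: 8.8
ee_pos: [0.4448, 0.2478, 0.0197]
orientation: [0.646, 0.763, 0.0, 0.0]
ft_force: [0.2, 0.9, 1.6]
finger_gap: -0.0001
grasp_force: 0.9
```

Request:
apply_moves --pt "1 0 0 0.001 0 0 0" --pt "1 0 0 0.002 0 0 0" --pt "1 0 0 0.003 0 0 0" --pt "1 0 0 0.004 0 0 0" --pt "1 0 0 0.004 0 0 0"

```text
time: 9.3
ee_pos: [0.4449, 0.2478, 0.0159]
orientation: [0.646, 0.763, 0.0, 0.0]
ft_force: [-0.7, -1.2, 5.2]
finger_gap: 0.0
grasp_force: 2.2
```

Request:
apply_moves --pt "1 0 0 0.001 0 0 0" --pt "1 0 0 0.002 0 0 0" --pt "1 0 0 0.003 0 0 0" --pt "1 0 0 0.003 0 0 0"

```text
time: 9.7
ee_pos: [0.4449, 0.2479, 0.0135]
orientation: [0.646, 0.763, 0.0, 0.0]
ft_force: [-3.0, -1.0, 11.1]
finger_gap: -0.0003
grasp_force: 5.2
```

Request:
apply_moves --pt "1 0 0 0.001 0 0 0" --pt "1 0 0 0.002 0 0 0" --pt "1 0 0 0.002 0 0 0"

```text
time: 10.0
ee_pos: [0.4449, 0.2479, 0.0118]
orientation: [0.646, 0.763, 0.0, 0.0]
ft_force: [-3.5, -2.5, 13.5]
finger_gap: -0.0003
grasp_force: 6.8
```

Request:
apply_moves --pt "1 0 0 -0.01 0 0 0" --pt "1 0 0 -0.05 0 0 0" --pt "1 0 0 -0.1 0 0 0" --pt "1 0 0 -0.14 0 0 0" --pt "1 0 0 -0.14 0 0 0" --pt "1 0 0 -0.14 0 0 0"

```text
time: 10.6
ee_pos: [0.4452, 0.248, 0.1512]
orientation: [0.646, 0.763, 0.001, 0.0]
ft_force: [0.7, -0.4, -1.0]
finger_gap: -0.0003
grasp_force: 0.0
```

Run:
```python
from go import *
d=shot('side','side6');s=robot.state();print(s['time'],s['ee_pos'],s['ft_force'],s['qpos'][5])
a=np.load('side0.npz')
U=range(293,300);V=range(167,173)
for q in(a,d): print(np.median([world(q,u,v) for u in U for v in V],axis=0).round(4))
for q in(a,d): print('power',np.median([world(q,u,v) for u in range(312,319) for v in range(200,204)],axis=0).round(4))
print(shift([.4494,-.252,.15]))
```

```text
10.65 [0.44462874 0.2476938  0.14995061] [0.17429181 0.11913555 0.3658968 ] 1.9141257587922489
[0.4454 0.2412 0.0536]
[0.4458 0.2494 0.0456]
power [0.4942 0.0607 0.0627]
power [0.4951 0.067  0.0548]
[-4.937e-01 -7.730e-02  1.000e-04]
```

Both keys read 8 mm lower, so they're down. Next is the printer.

Request:
apply_moves --pt "1 -0.04 -0.006 0 0 0 0" --pt "1 -0.08 -0.013 0 0 0 0" --pt "1 -0.12 -0.019 0 0 0 0" --pt "1 -0.16 -0.025 0 0 0 0" --pt "1 -0.2 -0.031 0 0 0 0" --pt "1 -0.24 -0.038 0 0 0 0" --pt "1 -0.28 -0.044 0 0 0 0" --pt "1 -0.32 -0.05 0 0 0 0" --pt "1 -0.36 -0.056 0 0 0 0" --pt "1 -0.4 -0.063 0 0 0 0" --pt "1 -0.44 -0.069 0 0 0 0" --pt "1 -0.48 -0.075 0 0 0 0" --pt "1 -0.494 -0.077 0 0 0 0" --pt "1 -0.494 -0.077 0 0 0 0" --pt "1 -0.494 -0.077 0.03 0 0 0" --pt "1 -0.494 -0.077 0.055 0 0 0" --pt "1 -0.494 -0.077 0.055 0 0 0" --pt "1 -0.494 -0.077 0.055 0 0 0"

```text
time: 12.45
ee_pos: [0.4497, -0.251, 0.0957]
orientation: [0.646, 0.763, -0.0, -0.001]
ft_force: [0.4, -0.4, -0.3]
finger_gap: 0.0002
grasp_force: 0.0
```

Run:
```python
from go import *
d=shot('side','side7');s=robot.state();print(s['time'],s['ee_pos'],s['ft_force'])
cv2.imwrite('pics/c7.png',cv2.resize(d['color'][220:320,260:380,::-1],None,fx=6,fy=6,interpolation=cv2.INTER_CUBIC))
```

```text
12.5 [ 0.45021323 -0.25146305  0.09664021] [ 0.28986108  0.3246092  -0.32782433]
```

View pics/c7.png

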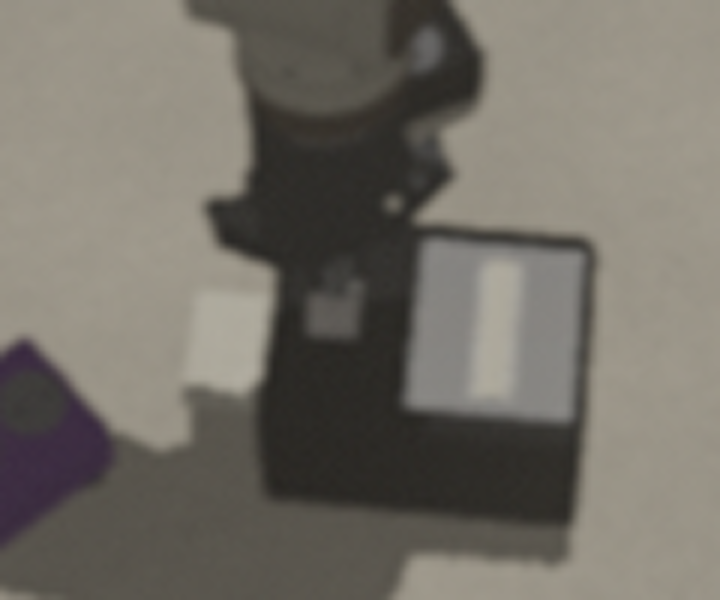

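The tip at crop (338,280) is just above the printer key at (334,313), so it's centred within a couple of mm. I'll press.

Request:
apply_moves --pt "1 0 0 0.002 0 0 0" --pt "1 0 0 0.004 0 0 0" --pt "1 0 0 0.006 0 0 0" --pt "1 0 0 0.008 0 0 0" --pt "1 0 0 0.01 0 0 0" --pt "1 0 0 0.012 0 0 0" --pt "1 0 0 0.014 0 0 0" --pt "1 0 0 0.014 0 0 0"

```text
time: 13.3
ee_pos: [0.4499, -0.2522, 0.0816]
orientation: [0.646, 0.763, 0.0, 0.0]
ft_force: [-0.3, -0.8, 0.3]
finger_gap: -0.0002
grasp_force: 0.1
```

Request:
apply_moves --pt "1 0 0 0.001 0 0 0" --pt "1 0 0 0.002 0 0 0" --pt "1 0 0 0.003 0 0 0" --pt "1 0 0 0.004 0 0 0" --pt "1 0 0 0.004 0 0 0"

```text
time: 13.8
ee_pos: [0.4499, -0.2522, 0.0778]
orientation: [0.646, 0.763, -0.0, 0.0]
ft_force: [-1.2, 0.5, 4.6]
finger_gap: 0.0002
grasp_force: 2.0
```

Request:
apply_moves --pt "1 0 0 0.001 0 0 0" --pt "1 0 0 0.002 0 0 0" --pt "1 0 0 0.003 0 0 0" --pt "1 0 0 0.003 0 0 0"

```text
time: 14.2
ee_pos: [0.45, -0.2522, 0.0751]
orientation: [0.646, 0.763, 0.0, 0.0]
ft_force: [-2.6, 0.6, 6.8]
finger_gap: 0.0001
grasp_force: 3.7
```

Request:
apply_moves --pt "1 0 0 0.001 0 0 0" --pt "1 0 0 0.002 0 0 0" --pt "1 0 0 0.002 0 0 0"

```text
time: 14.5
ee_pos: [0.45, -0.2522, 0.0735]
orientation: [0.646, 0.763, 0.0, 0.0]
ft_force: [-2.8, 1.9, 10.3]
finger_gap: 0.0002
grasp_force: 5.2
```

Request:
apply_moves --pt "1 0 0 -0.01 0 0 0" --pt "1 0 0 -0.05 0 0 0" --pt "1 0 0 -0.1 0 0 0" --pt "1 0 0 -0.13 0 0 0" --pt "1 0 0 -0.13 0 0 0" --pt "1 0 0 -0.13 0 0 0" --pt "1 0 0 -0.13 0 0 0"

```text
time: 15.2
ee_pos: [0.4496, -0.252, 0.2014]
orientation: [0.646, 0.763, -0.0, -0.001]
ft_force: [-0.3, -0.2, -0.2]
finger_gap: 0.0002
grasp_force: 0.0
```

Run:
```python
from go import *
d=shot('side','side8');s=robot.state();print(s['time'],s['ee_pos'],s['ft_force'])
a=np.load('side0.npz')
for n,U,V in(('printer',(314,319),(269,274)),('scale',(293,300),(167,173)),('power',(312,319),(200,204))):
    for q in(a,d): print(n,np.median([world(q,u,v) for u in range(*U) for v in range(*V)],axis=0).round(4))
cv2.imwrite('pics/c8.png',cv2.resize(d['color'][110:380,240:420,::-1],None,fx=2.2,fy=2.2,interpolation=cv2.INTER_CUBIC))
```

```text
15.25 [ 0.44950986 -0.25190672  0.2012646 ] [-0.00610108 -0.26846131 -0.17172238]
printer [ 0.4504 -0.2582  0.1145]
printer [ 0.4513 -0.2529  0.1072]
scale [0.4454 0.2412 0.0536]
scale [ 0.4144 -0.2799  0.5988]
power [0.4942 0.0607 0.0627]
power [ 0.4512 -0.3003  0.5092]
```

View pics/c8.png

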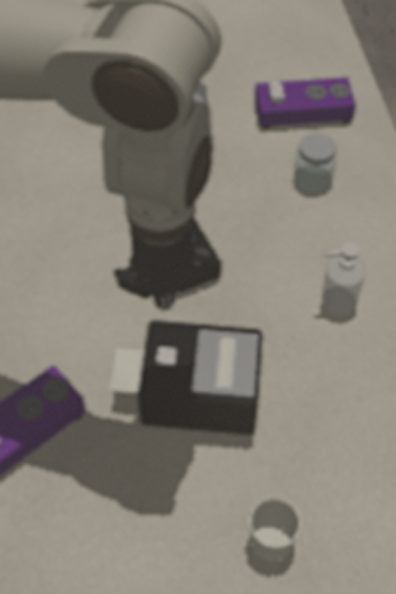

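The printer key at crop (166,355) is about 7 mm lower. The printer stands where it was, and the bottle, jar and cup look untouched. The arm is clear, so I'll hand in.

```bash
python3 -c "
from bench import robot
print(robot.job_done())"
```

```text
the job is handed in; nothing more can be done
None
```

I pressed all three keys in order (power block, scale, printer) and handed the job in with the arm clear; range readings put the keys 7–8 mm down and contact force peaked near 14 N, but no verdict was returned.

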